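# Rack the fallen bottle that blocks the specimen drawer, then file the flake

## Task

The brown bottle with the black cap has fallen over in front of the green specimen drawer, so the drawer cannot come out. Stand the bottle upright in the empty pocket of the plywood bottle rack, then pull the drawer fully open and lay the stone flake inside it, leaving the drawer open. Do not knock over the two bottles that already stand in the rack.

Things in the scene. Friction and masses are not known exactly. Their poses are not given: they have to be found in the camera images.
- brown_bottle: Brown bottle with black cap, 125 mm tall, loose, at the start lying on its side in front of the drawer. Origin: centre of its underside; z runs along it towards the cap. Straight body 52 mm in diameter from 0 to 83 mm above the origin, then the shoulder narrows to 28 mm at 99 mm; the cap is a cylinder 28 mm in diameter from 99 to 125 mm. About 0.18 kg.
- flake: The only stone flake on the bench: dark brown ironstone chip, 43 mm (x) by 68 mm (y) by 14 mm thick, lying flat on a white card (100 by 85 by 3 mm, fixed), loose, about 0.09 kg. Origin: centre of its underside, z up.
- cabinet: Low green steel cabinet with one drawer, fixed: 150 mm deep (x), 180 mm wide (y), 85 mm high. Origin: centre of its underside; the drawer front looks to -x. A dental pick lies on the rear of its top.
- drawer (a joint): The cabinet's drawer, m: 0 shut, 0.10 fully open (stop). It slides along the cabinet's -x and stays where it is left; about 2 N. Its steel box is 118 mm long (x) by 152 mm wide (y) inside, rim 44 mm above its floor; the green front panel in front of it is 10 mm thick, its top at height 80 mm. Open, the front 95 mm or so of the box lies clear of the cabinet.
- drawer_handle (a point): Middle of the drawer's bar handle, moving with the drawer: a steel bar 11 mm thick and 90 mm long along the cabinet's y, held by a 8 mm post 38 mm either side of the middle, its axis 40 mm in front of the drawer front and about 50 mm above the bench.
- drawer_floor (a point): Point on the drawer's cork-lined floor, moving with the drawer, in the middle of the part that comes clear (10 mm in front of the box's middle); axes as the cabinet's, floor about 20 mm above the bench.
- rack: Plywood bottle rack, fixed: one row of three square pockets, 76 mm (x) by 216 mm (y), 78 mm high. Origin: centre of its underside. Walls 6 mm, base 8 mm; each pocket is 64 mm square and 70 mm deep, centres at y = -70, 0 and +70 mm. The pocket at +70 mm is the empty one.
- rack_pocket (a point): Centre of the floor of the rack's empty pocket; axes as the rack's.
- white_bottle: White bottle with yellow cap, 38 mm in diameter, 100 mm tall, loose, standing in one of the rack's other pockets. Origin: centre of its underside.
- blue_bottle: Blue bottle with white cap, 32 mm in diameter, 85 mm tall, loose, standing in one of the rack's other pockets. Origin: centre of its underside.

How it is judged (in metres and radians):
On the way, in this order (a step that is already met when the one before it is completed fails the run):
1. the brown bottle stands released in the rack's empty pocket (horizontal distance between brown_bottle and rack_pocket below 0.012 m and z of brown_bottle in the frame of rack_pocket below 0.008 m and angle between brown_bottle's own z axis and vertical below 0.12 rad and contact force between the fingers and brown_bottle below 0.3 N), for 0.2 s.
2. the drawer is pulled fully open (value of joint drawer above 0.088 m), for 0.2 s.
At the end, for the whole second after the job is handed in: Bottle upright (7 degrees) on the floor of the empty pocket, within 12 mm of its middle; drawer at least 88 of 100 mm out; flake at rest inside the drawer, its middle 60 mm (x), 75 mm (y) at most from drawer_floor; the other two bottles still upright (15 degrees) in the rack (all of step 1 and value of joint drawer above 0.088 m and x of flake in the frame of drawer_floor between -0.06 and 0.06 m and y of flake in the frame of drawer_floor between -0.075 and 0.075 m and z of flake in the frame of drawer_floor between -0.006 and 0.03 m and linear speed of each of flake, brown_bottle below 0.02 m/s and angle between each of white_bottle, blue_bottle's own z axis and vertical below 0.25 rad and horizontal distance between each of white_bottle, blue_bottle and rack below 0.1 m); the robot touches nothing.
It fails at once if a bottle in the rack is knocked over (angle between any of white_bottle, blue_bottle's own z axis and vertical above 0.5 rad).
It also fails if it takes over 72 s, if anything falls off the work surface, if the arm or the gripper's body presses on something with over 40 N, if the wrist force passes 120 N, or if a joint passes its speed limit or range.

## Robot

A 6-joint arm with a two-finger parallel gripper is mounted at the origin on a cart in front of the work surface, level with it; the furniture and walls round the work are solid. World frame = base frame: x ahead of the robot, y to its left, z up, the work surface at z = 0. Lengths are in mm, angles in rad, forces in N, time in s.
With the tool pointing down it reaches from about 350 to 850 mm from the base axis. Payload 8.1 kg.
Tool frame: the origin (TCP) lies midway between the tips of the shut fingers; the grasp point (between the pads) lies 19 mm behind it; z points along the fingers, y is the line along which they close (so a half turn about z gives the same grasp; the last joint's range is limited). The gripper opens to 93 mm and grips with 3 to 60 N. Pads are 15 mm wide; open, the fingers measure 128 mm over their backs; the gripper's body (75 mm by 188 mm) begins 65 mm behind the grasp point.
Start: joints at [-1.4, 0.13, 1.488, -0, 1.523, -0.085], TCP at [151.832, -580.476, 189.235] pointing down, gripper open.
Joint ranges: [-2.96, 2.96], [-0.89, 2.26], [0.02, 2.5], [-1.34, 4.48], [0, 2.73], [-2.66, 2.66]. Speed limits (rad/s): [2.39, 2.39, 2.79, 3.14, 3.14, 3.14].

## Interface

Orientations are given as [roll, pitch, yaw] about the fixed x, y, z axes, in that order (R = Rz(yaw) Ry(pitch) Rx(roll)).
In Python, from plant import get_state, snapshot, camera_params, finish_job gives the robot as it stands.
- The arm moves only by the shell command python3 -m pendant 'ROWS'. ROWS is JSON, a list of rows, each an object with "gripper": the opening, from -1 (shut) to 1 (fully open); "offset": the shift along the world's x, y, z in m, a list of three; "turn": the turn about the world's z in rad. A call has 1 to 5 rows; each row is the pose to reach, as a shift and turn from the pose commanded when the call began; what a row does not reach only later rows make up. A row lasts 1/8 s, in which the tool goes at most 62.5 mm and 10.7 degrees, less where a joint would pass 70% of its speed; a pose out of reach is approached as far as the arm can. A call with a gripper value outside its range is refused whole. The fingers move at their own pace and stop on an object; the grip force is fixed at half the most. Time passes only in rows, so rows that repeat a pose let the fingers close. It gives the time, the measured TCP pose, the force, the opening and the grip force at its end, in the units of the state.
- get_state(): the state, without advancing time (a new reading comes with each control period).
- snapshot(name): name is "scene" or "top"; returns the picture (480x640x3 uint8, blue, green, red); there is no depth.
- camera_params(name): a dict with "vfov" (degrees; the focal length in pixels is half the picture's height over the tangent of half this angle, whatever the lens; pixels are square), "cx", "cy" (the principal point, pixels), "world_to_cam" (4x4, takes a point from world to camera coordinates). Camera axes: x right, y up, looking along -z (the intrinsics and any distortion apply to the point x, -y, -z); pixel columns grow to the right and rows downward; lengths in mm; the calibration is good to about 2 mm. A picture is of the moment at which its call begins. camera_params takes no time and is no camera call.
- finish_job(): hands the job in; it is judged then, once.
The state is a dict: "t": time; "joint_positions": joint angles; "qd": joint speeds; "effort": joint torques, N m; "tcp_pos": TCP position; "orientation": TCP orientation; "wrist_force": force on the tool from outside, world axes, zero at the start; "ft_torque": the same for the moment, N m; "gripper_width": finger opening in mm; "grip_force": force on a finger pad.
Only numpy, scipy, OpenCV 4.12 (cv2) and the standard library are available. Lean on these libraries where they do the work, as an engineer would, in place of code of your own. Each camera call takes 0.05 s, during which the arm holds its last target. There are 200 camera calls.

## Working session

There is one attempt and no reset: what is moved stays moved. The work goes in short steps, Python scripts to look and compute and a shell command to move; the robot and the scene stay as the last step left them, time stands still between calls to the robot, and variables do not carry over. Pictures are saved under pics/ and viewed, at most 10 in all, crops included, and the job is handed in when it is done.

```bash
ls; mkdir -p pics
python3 - <<'E'
from plant import *
import cv2
print(get_state())
for n in("scene","top"):
    cv2.imwrite(f"pics/{n}0.png",snapshot(n)); print(n,camera_params(n))
E
```

```text
pics
{'t': 0.0, 'joint_positions': array([-1.40037018e+00,  1.31127731e-01,  1.48926443e+00, -6.10409274e-06,
        1.52299626e+00, -8.53950354e-02]), 'qd': array([-0.00021718, -0.00067628, -0.00051534, -0.0001237 , -0.00179452,
        0.00115616]), 'effort': array([-1.73637673e-03, -5.59832525e+01, -4.91765678e+01,  7.67202233e-02,
        3.54210497e-02, -2.12292653e-04]), 'tcp_pos': array([ 151.74158693, -579.86067876,  188.21561813]), 'orientation': array([-3.13980291e+00, -1.47088678e-04,  2.55821343e-01]), 'wrist_force': array([-0.65082412, -0.48489419, -0.72586989]), 'ft_torque': array([ 0.0495085 ,  0.05451737, -0.06132985]), 'grip_force': 0.0, 'gripper_width': 93.19209371632223}
scene {'vfov': 48.668755463060776, 'cx': 318.5960310411268, 'cy': 242.00263256972002, 'world_to_cam': array([[-8.53812305e-01, -5.20346432e-01,  1.56249264e-02,
         4.58631620e+02],
       [ 3.43574219e-01, -5.40697866e-01,  7.67855829e-01,
        -2.80197853e+02],
       [-3.91102676e-01,  6.60973077e-01,  6.40432111e-01,
        -6.93313701e+02],
       [ 0.00000000e+00,  0.00000000e+00,  0.00000000e+00,
         1.00000000e+00]])}
top {'vfov': 56.7283869341548, 'cx': 319.69072077616846, 'cy': 233.03343583933372, 'world_to_cam': array([[ 4.33112294e-03, -9.99059528e-01,  4.31427996e-02,
        -5.64409843e+01],
       [ 9.89766203e-01,  1.04365398e-02,  1.42316342e-01,
        -5.65841915e+02],
       [-1.42632759e-01,  4.20848954e-02,  9.88880558e-01,
        -8.27257573e+02],
       [ 0.00000000e+00,  0.00000000e+00,  0.00000000e+00,
         1.00000000e+00]])}
```

View images.

View pics/scene0.png

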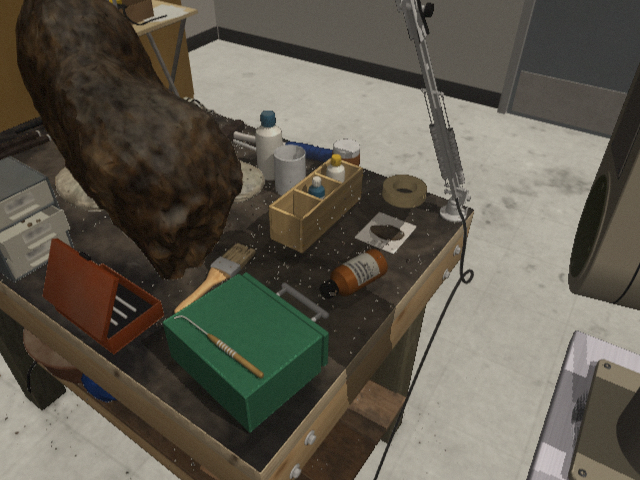

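View pics/top0.png

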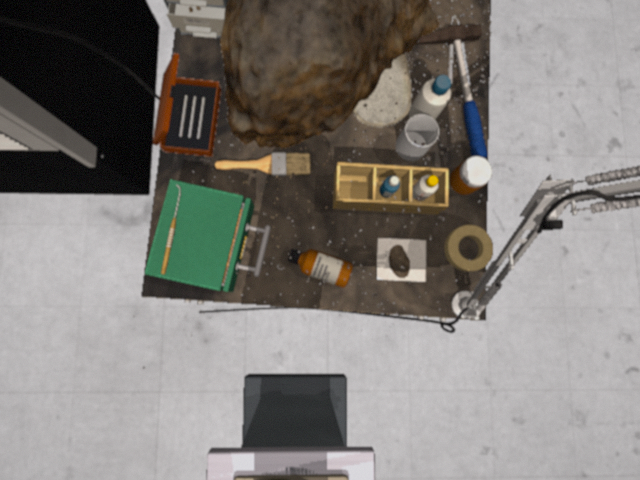

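```bash
cat > h.py <<'E'
import numpy as np, cv2
from plant import *
def K(n):
    c=camera_params(n); f=240/np.tan(np.radians(c["vfov"])/2)
    return c,f
def proj(n,P):
    c,f=K(n); P=np.atleast_2d(P); q=P@c["world_to_cam"][:3,:3].T+c["world_to_cam"][:3,3]
    return np.c_[c["cx"]+f*q[:,0]/-q[:,2], c["cy"]-f*q[:,1]/-q[:,2]]
def ray(n,uv):
    c,f=K(n); M=c["world_to_cam"]; R=M[:3,:3]; o=-R.T@M[:3,3]
    return o, R.T@np.array([(uv[0]-c["cx"])/f,-(uv[1]-c["cy"])/f,-1])
def at(n,uv,z):
    o,d=ray(n,uv); return (o+d*(z-o[2])/d[2]).round(1)
def crop(n,x0,y0,x1,y1,s,out):
    cv2.imwrite(out,cv2.resize(snapshot(n)[y0:y1,x0:x1],None,fx=s,fy=s,interpolation=cv2.INTER_CUBIC))
E
python3 - <<'E'
from h import *
crop("top",140,150,460,310,2.5,"pics/t1.png"); crop("scene",230,150,430,330,3,"pics/s1.png")
for nm,z,a in [("rack",78,[(337,163),(334,206),(448,208),(447,168)]),("cab",85,[(176,182),(148,274),(230,290),(252,197)]),("table",0,[(145,297),(487,320)])]:
    print(nm,[at("top",p,z)[:2] for p in a])
for nm,z,a in [("rackS",78,[(270,208),(301,223),(362,174)]),("bott",26,[(325,290),(378,265)]),("card",3,[(357,232),(385,251),(416,228)])]:
    print(nm,[at("scene",p,z)[:2] for p in a])
print("bottT",[at("top",p,26) for p in[(293,256),(340,274)]],"card",[at("top",p,3)[:2] for p in[(377,238),(377,280),(426,281),(426,240)]])
E
```

```text
rack [array([697.1, -83.4]), array([613. , -77.6]), array([ 612., -296.]), array([ 690.9, -297. ])]
cab [array([653.1, 217.6]), array([482.2, 259. ]), array([454.3, 111.4]), array([626.6,  76.3])]
table [array([441. , 290.7]), array([ 397.8, -394. ])]
rackS [array([692.5, -82.2]), array([620.6, -75. ]), array([ 604.5, -274.9])]
bott [array([525.2,  -0. ]), array([ 478.1, -102.8])]
card [array([ 565.5, -190.8]), array([ 494.1, -168.8]), array([ 472.7, -264.9])]
bottT [array([ 5.222e+02, -5.000e-01,  2.600e+01]), array([487.5, -93.3,  26. ])] card [array([ 562.8, -171.6]), array([ 477. , -170.4]), array([ 475.6, -270.6]), array([ 559.6, -273.1])]
```

View pics/t1.png

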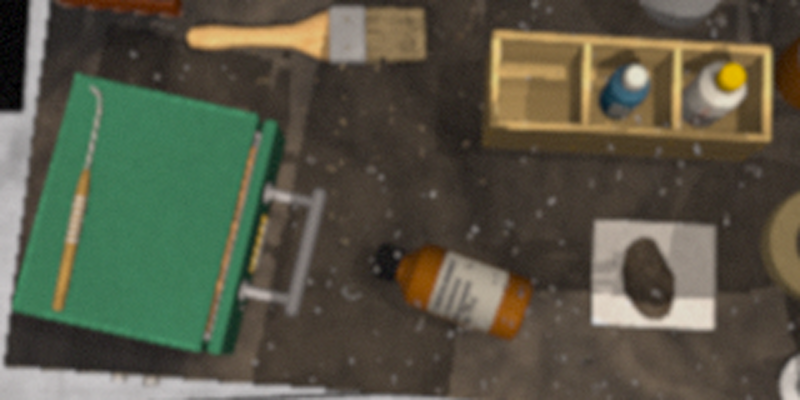

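View pics/s1.png

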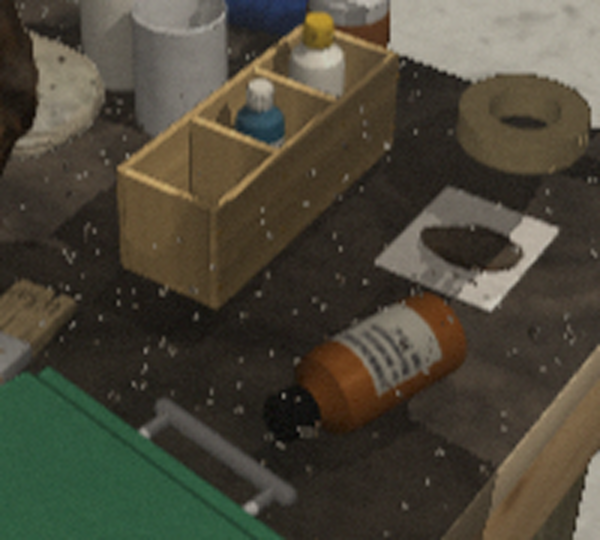

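```bash
cat > fit.py <<'E'
from h import *
from scipy.optimize import least_squares
def T(p): return p[0]/2.5+140,p[1]/2.5+150
def S(p): return p[0]/3+230,p[1]/3+150
def fit(obs,x0):
    def world(x,m): c,s=np.cos(x[2]),np.sin(x[2]); return [x[0]+c*m[0]-s*m[1],x[1]+s*m[0]+c*m[1],m[2]]
    def r(x): return np.concatenate([proj(n,world(x,m))[0]-(T(p) if n=="top" else S(p)) for n,m,p in obs])
    s=least_squares(r,x0,x_scale=[10,10,.1],loss="soft_l1"); print(s.x.round(3), r(s.x).reshape(-1,2).round(1).tolist()); return s.x,world
h=38;w=108
# rack: x,y model; empty pocket at +y
rk,W=fit([("top",(h,w,78),(493,33)),("top",(h,-w,78),(771,45)),("top",(-h,w,78),(488,132)),("top",(-h,-w,78),(771,138)),
 ("scene",(h,w,78),(120,168)),("scene",(-h,w,78),(218,208)),("scene",(-h,-w,78),(398,55)),("scene",(-h,w,0),(218,305)),("scene",(h,w,0),(125,268))],[650,-190,0])
print("pocket",W(rk,(0,70,8)))
cb,W=fit([("top",(75,90,85),(15,310)),("top",(75,-90,85),(78,73)),("top",(-75,-90,85),(258,112)),("top",(-75,90,85),(203,350)),
 ("top",(-125,-45,50),(320,192)),("top",(-125,45,50),(293,312)),("scene",(-125,-45,50),(160,405)),("scene",(-125,45,50),(292,495))],[550,165,1.4])
print("handle",W(cb,(-125,0,50)),"open handle",W(cb,(-225,0,50)),"floor open",W(cb,(-110,0,20)))
bt,W=fit([("top",(125,0,26),(375,262)),("top",(0,0,26),(522,313)),("scene",(125,0,26),(278,418)),("top",(0,-26,26),(533,288)),("top",(0,26,26),(512,338))],[490,-95,1.2])
print("cap mid",W(bt,(112,0,26)),"tip",W(bt,(125,0,26)))
print("flake",at("top",T((649,278)),15), at("scene",S((470,247)),15))
for p in [(640,238),(660,318)]: print(at("top",T(p),12))
E
python3 fit.py
```

```text
[ 6.56049e+02 -1.91073e+02 -2.60000e-02] [[0.2, -0.1], [0.1, -0.1], [1.2, -0.9], [0.6, 1.1], [-1.3, 0.7], [0.4, 1.6], [-0.1, -1.1], [0.5, 2.4], [-1.2, 0.2]]
pocket [np.float64(657.8868329834484), np.float64(-121.09709761129767), 8]
[555.685 179.274   1.368] [[-4.7, -0.3], [-4.3, -0.4], [2.7, 1.0], [1.8, 1.0], [0.1, 0.8], [0.4, -1.5], [0.4, 0.6], [-2.3, -0.6]]
handle [np.float64(530.557718877499), np.float64(56.825168733586935), 50] open handle [np.float64(510.45619401188054), np.float64(-41.13364249887405), 50] floor open [np.float64(533.5729476073418), np.float64(71.51899041845607), 20]
[ 484.42  -111.698    1.228] [[-0.3, -1.0], [0.5, 0.4], [-0.2, 2.6], [0.5, -2.0], [0.2, 2.9]]
cap mid [np.float64(522.0740315409333), np.float64(-6.216958291231876), 26] tip [np.float64(526.4445615665547), np.float64(6.0263446656969535), 26]
flake [ 514.5 -214.6   15. ] [ 510.3 -207.    15. ]
[ 547.2 -208.6   12. ]
[ 482.6 -223.5   12. ]
```

```bash
python3 -m pendant '[{"gripper":0.3,"offset":[-0.01,0.06,0],"turn":0.15},{"gripper":0.3,"offset":[-0.02,0.12,0],"turn":0.3},{"gripper":0.3,"offset":[-0.02,0.18,0],"turn":0.45},{"gripper":0.3,"offset":[0.03,0.215,0],"turn":0.6},{"gripper":0.3,"offset":[0.08,0.25,0],"turn":0.7}]'
python3 -m pendant '[{"gripper":0.3,"offset":[0.05,0.04,0],"turn":0.1},{"gripper":0.3,"offset":[0.09,0.08,0],"turn":0.2},{"gripper":0.3,"offset":[0.12,0.13,0],"turn":0.272},{"gripper":0.3,"offset":[0.14,0.19,0],"turn":0.272},{"gripper":0.3,"offset":[0.15,0.25,0],"turn":0.272}]'
```

```text
t: 0.82
tcp_pos: [232.4, -329.4, 189.5]
orientation: [3.14, 0.001, 0.957]
wrist_force: [0.8, -0.6, -0.5]
gripper_width: 60.9
grip_force: 0.0
t: 1.45
tcp_pos: [382.2, -78.5, 189.2]
orientation: [3.141, -0.0, 1.228]
wrist_force: [0.1, 0.5, 0.9]
gripper_width: 60.2
grip_force: 0.0
```

```bash
python3 -m pendant '[{"gripper":0.3,"offset":[0.05,0.03,0],"turn":0},{"gripper":0.3,"offset":[0.1,0.05,-0.02],"turn":0},{"gripper":0.3,"offset":[0.14,0.0725,-0.05],"turn":0},{"gripper":0.3,"offset":[0.14,0.0725,-0.109],"turn":0},{"gripper":0.3,"offset":[0.14,0.0725,-0.109],"turn":0}]'
python3 - <<'E'
from h import *
a=snapshot("top")[170:310,220:400]; b=snapshot("scene")[190:330,230:430]
a=cv2.resize(a,None,fx=2.2,fy=2.2,interpolation=2); b=cv2.resize(b,(400,308),interpolation=2)
cv2.imwrite("pics/c1.png",np.hstack([a,b]))
E
```

```text
t: 2.08
tcp_pos: [517.1, -7.1, 74.8]
orientation: [-3.131, 0.003, 1.229]
wrist_force: [-0.4, 0.2, -0.4]
gripper_width: 60.5
grip_force: 0.0
```

View pics/c1.png

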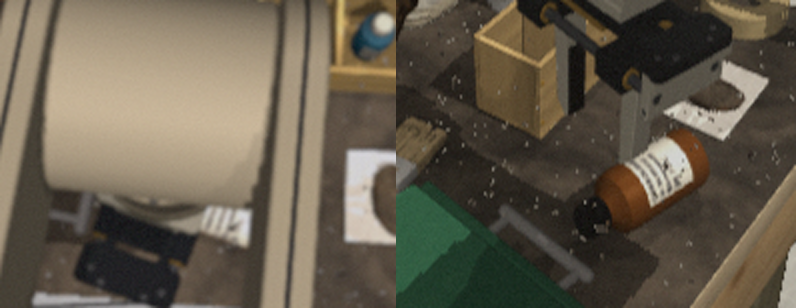

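Run:
```python
from h import *
print(proj("scene",[[517,-7,75],[517+34*.94,-7-34*.34,75],[517-34*.94,-7+34*.34,75],[526.4,6,26],[522,-6,26],[484,-112,26]]).round(1))
for uv in [(325,289),(327,288)]: print(at("scene",uv,26))
```

```text
[[332.3 267.7]
 [319.1 256.6]
 [346.2 279.3]
 [322.5 291.9]
 [328.5 288.6]
 [377.4 260.9]]
[526.4  -2.   26. ]
[524.8  -5.8  26. ]
```

```bash
python3 -m pendant '[{"gripper":0.3,"offset":[0.001,0.0,-0.035],"turn":0},{"gripper":0.3,"offset":[0.001,0.0,-0.067],"turn":0},{"gripper":0.3,"offset":[0.001,0.0,-0.067],"turn":0},{"gripper":0.3,"offset":[0.001,0,-0.067],"turn":0}]'
python3 - <<'E'
from h import *
b=cv2.resize(snapshot("scene")[190:330,230:430],None,fx=3,fy=3,interpolation=2)
cv2.imwrite("pics/c2.png",b)
E
```

```text
t: 2.68
tcp_pos: [525.0, -8.5, 16.4]
orientation: [3.137, -0.001, 1.227]
wrist_force: [0.4, 0.1, 0.8]
gripper_width: 60.5
grip_force: 0.0
```

View pics/c2.png

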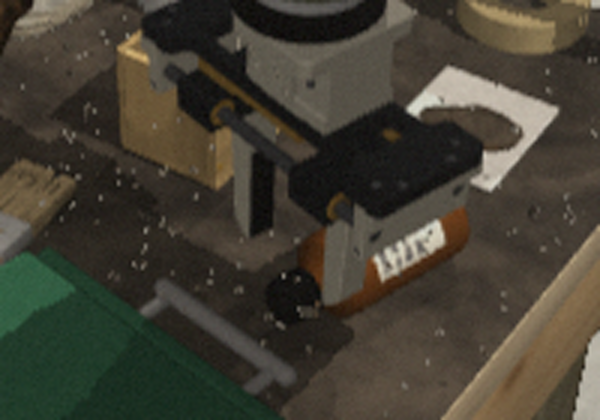

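Run:
```python
from h import *
for z in (16,26,40):
  print(z,at("scene",(343.3,291.7),z),at("scene",(315,268.3),z))
u=np.array([np.cos(1.228),np.sin(1.228)]);v=np.array([u[1],-u[0]])
for s in(34,-34):print(proj("scene",[np.r_[np.array([525,-8.5])+s*v,z] for z in(16,26,40)]).round(1))
c=camera_params("scene")["world_to_cam"];print(-c[:3,:3].T@c[:3,3])
```

```text
16 [502.  -21.7  16. ] [572.7 -45.7  16. ]
26 [497.5 -12.8  26. ] [567.1 -36.4  26. ]
40 [ 4.912e+02 -3.000e-01  4.000e+01] [559.3 -23.4  40. ]
[[314.9 280.2]
 [315.  276. ]
 [315.1 270. ]]
[[340.7 302.8]
 [341.  298.6]
 [341.4 292.5]]
[216.69723535 545.40663596 652.0058259 ]
```

```bash
python3 -m pendant '[{"gripper":0.3,"offset":[0.0,0.003,-0.006],"turn":0},{"gripper":0.3,"offset":[0.0,0.003,-0.006],"turn":0},{"gripper":-1,"offset":[0.0,0.003,-0.006],"turn":0},{"gripper":-1,"offset":[0,0.003,-0.006],"turn":0},{"gripper":-1,"offset":[0,0.003,-0.006],"turn":0}]'
python3 - <<'E'
from h import *
for i in range(3):
  s=get_state(); print(s["tcp_pos"],s["gripper_width"],s["grip_force"],s["wrist_force"]); snapshot("scene")
E
```

```text
t: 3.35
tcp_pos: [522.8, -5.0, 7.2]
orientation: [-3.142, 0.0, 1.228]
wrist_force: [-0.0, -0.0, 0.0]
gripper_width: 34.9
grip_force: 0.0
[522.82811305  -4.98334712   7.23943017] 34.87008769650875 0.0 [-0.04981854 -0.04979346  0.04374108]
[522.85127706  -5.00899725   7.24659452] 30.912903193866395 0.0 [-0.69017309  0.00672319 -0.88466538]
[522.84137308  -4.99920856   7.23865988] 27.211519377560457 0.0 [-0.23327338  0.15892553 -0.08968078]
```

```bash
python3 -m pendant '[{"gripper":-1,"offset":[0,0,0],"turn":0},{"gripper":-1,"offset":[0,0,0],"turn":0}]'
```

```text
t: 3.75
tcp_pos: [523.7, -4.6, 8.1]
orientation: [3.14, -0.001, 1.228]
wrist_force: [-0.8, 3.0, 6.5]
gripper_width: 3.6
grip_force: 4.1
```

Run:
```python
from h import *
b=cv2.resize(snapshot("scene")[190:330,230:430],None,fx=4,fy=4,interpolation=2)
cv2.imwrite("pics/c3.png",b)
```

```text
(no output)
```

View pics/c3.png

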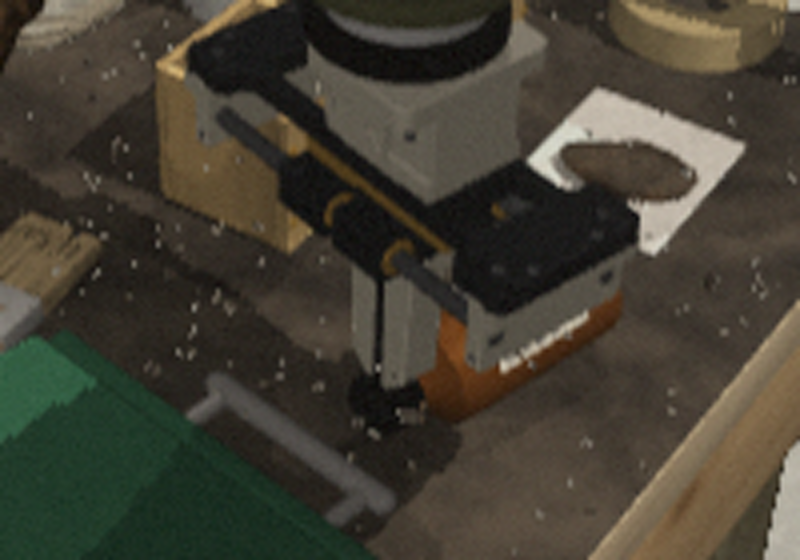

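```bash
python3 -m pendant '[{"gripper":0.3,"offset":[0,0,0.01],"turn":0},{"gripper":0.3,"offset":[0,0,0.01],"turn":0},{"gripper":0.3,"offset":[0,0,0.0],"turn":0},{"gripper":0.3,"offset":[0,0,-0.01],"turn":0},{"gripper":0.3,"offset":[0,0,-0.01],"turn":0}]'
python3 - <<'E'
from h import *
b=cv2.resize(snapshot("scene")[190:330,230:430],None,fx=4,fy=4,interpolation=2)
cv2.imwrite("pics/c4.png",b)
s=get_state(); print(s["tcp_pos"],s["gripper_width"],s["wrist_force"])
E
```

```text
t: 4.42
tcp_pos: [521.1, -4.9, -4.8]
orientation: [-3.138, 0.001, 1.228]
wrist_force: [0.2, 0.5, -0.2]
gripper_width: 47.0
grip_force: 0.0
[521.73424817  -4.89722726  -3.99193556] 50.80910692196669 [-0.43289551 -0.20755388  0.15542135]
```

View pics/c4.png

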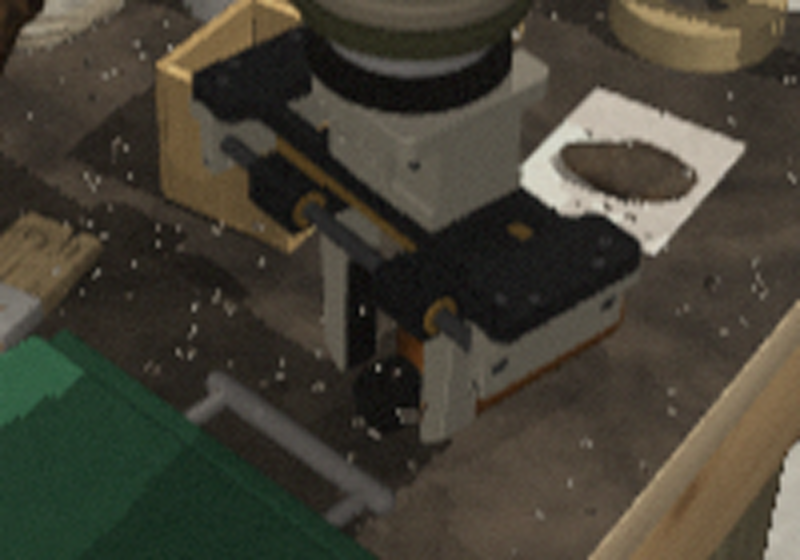

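```bash
python3 -m pendant '[{"gripper":0.3,"offset":[0,0.001,-0.006],"turn":0},{"gripper":0.3,"offset":[0,0.001,-0.012],"turn":0},{"gripper":0.3,"offset":[0,0.001,-0.012],"turn":0}]'
python3 -m pendant '[{"gripper":-1,"offset":[0,0,0],"turn":0},{"gripper":-1,"offset":[0,0,0],"turn":0},{"gripper":-1,"offset":[0,0,0],"turn":0},{"gripper":-1,"offset":[0,0,0],"turn":0},{"gripper":-1,"offset":[0,0,0],"turn":0}]'
```

```text
t: 4.85
tcp_pos: [522.2, -3.9, -15.5]
orientation: [-3.14, 0.0, 1.228]
wrist_force: [-0.4, -0.0, 0.5]
gripper_width: 60.6
grip_force: 0.0
t: 5.48
tcp_pos: [522.9, -4.0, -14.6]
orientation: [3.141, -0.0, 1.228]
wrist_force: [0.5, -0.1, 1.3]
gripper_width: 26.9
grip_force: 30.0
```

```bash
python3 -m pendant '[{"gripper":-1,"offset":[-0.001,-0.003,0.011],"turn":0},{"gripper":-1,"offset":[-0.003,-0.0075,0.023],"turn":0},{"gripper":-1,"offset":[-0.005,-0.013,0.034],"turn":0},{"gripper":-1,"offset":[-0.007,-0.02,0.045],"turn":0},{"gripper":-1,"offset":[-0.007,-0.02,0.045],"turn":0}]'
python3 - <<'E'
from h import *
cv2.imwrite("pics/c5.png",cv2.resize(snapshot("scene")[150:330,230:430],None,fx=3,fy=3,interpolation=2))
for i in range(3):
  s=get_state(); print(s["tcp_pos"],s["wrist_force"],s["ft_torque"]); snapshot("scene")
E
```

```text
t: 6.1
tcp_pos: [516.8, -24.8, 31.7]
orientation: [3.139, -0.0, 1.227]
wrist_force: [-0.3, -0.1, -2.0]
gripper_width: 27.3
grip_force: 30.0
[516.31029167 -24.40969627  30.91567764] [ 0.21946877 -0.12617839 -1.49861279] [ 0.12377717 -0.10192391  0.02233414]
[515.85371269 -24.12414903  30.32652432] [-0.41154756  0.24317437 -1.84876354] [ 0.09917366 -0.12237295  0.02836439]
[515.54421156 -23.94026175  29.92502144] [-0.31949578  0.01681936 -2.35700992] [ 0.09423331 -0.07134309 -0.08195372]
```

View pics/c5.png

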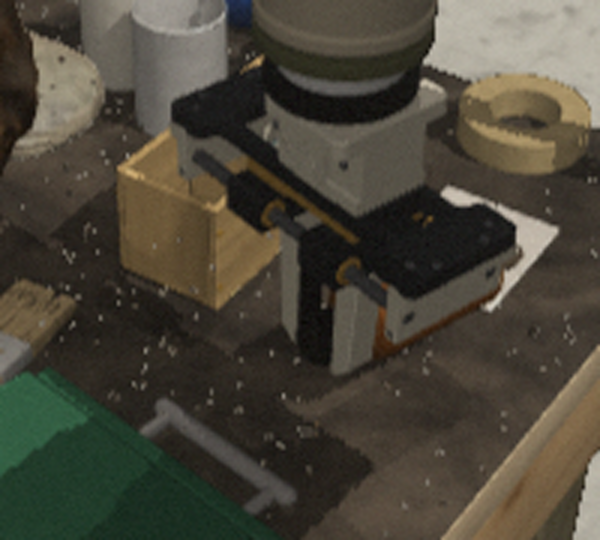

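```bash
for v in 1; do python3 -m pendant '[{"gripper":-0.5,"offset":[0,0,0],"turn":0}]'; python3 -m pendant '[{"gripper":-0.45,"offset":[0,0,0],"turn":0}]'; done
python3 - <<'E'
from h import *
s=get_state(); print(s["tcp_pos"],s["grip_force"],s["gripper_width"],s["ft_torque"],s["wrist_force"])
E
```

```text
t: 6.42
tcp_pos: [515.4, -23.7, 29.7]
orientation: [-3.141, 0.0, 1.228]
wrist_force: [-0.0, -0.5, -2.3]
gripper_width: 27.4
grip_force: 30.0
t: 6.55
tcp_pos: [515.6, -23.8, 29.8]
orientation: [-3.141, 0.0, 1.228]
wrist_force: [0.3, -0.5, -2.4]
gripper_width: 27.1
grip_force: 30.0
[515.56059655 -23.78352816  29.8444629 ] 29.9896502494812 27.12729630240435 [ 0.09513182 -0.09212066  0.00870666] [ 0.33928626 -0.48397059 -2.39816409]
```

```bash
python3 -m pendant '[{"gripper":-0.44,"offset":[0,0,-0.02],"turn":0},{"gripper":-0.42,"offset":[0,0,-0.02],"turn":0},{"gripper":-0.42,"offset":[0,0,-0.02],"turn":0}]' | grep -E 'width|force'; python3 -m pendant '[{"gripper":-0.41,"offset":[0,0,0],"turn":0},{"gripper":-0.41,"offset":[0,0,0],"turn":0}]'| grep -E 'width|force'; python3 -m pendant '[{"gripper":-0.405,"offset":[0,0,0],"turn":0},{"gripper":-0.405,"offset":[0,0,0],"turn":0}]'| grep -E 'width|force'
python3 - <<'E'
from h import *
for i in range(3):
  s=get_state(); print(s["grip_force"],s["gripper_width"],s["ft_torque"],s["wrist_force"]);snapshot("top")
E
```

```text
wrist_force: [-1.4, 0.0, -1.5]
gripper_width: 27.6
grip_force: 14.1
wrist_force: [0.1, 0.1, -1.0]
gripper_width: 27.9
grip_force: 7.1
wrist_force: [0.6, 0.0, -0.1]
gripper_width: 27.8
grip_force: 3.8
3.8059258460998535 27.835880459332962 [ 0.08043738 -0.13044761  0.03010263] [ 0.61481045  0.00071169 -0.09165263]
3.8063205778598785 27.76432752463863 [ 0.12208611 -0.14321576  0.07400208] [ 0.44099907 -0.4288358  -0.75010824]
3.806917481124401 27.772736592239553 [ 0.1217712  -0.17246526  0.05018137] [ 0.7495115   0.88021625 -0.21383194]
```

```bash
python3 -m pendant '[{"gripper":-0.407,"offset":[-0.005,-0.0145,0.0235],"turn":0},{"gripper":-0.407,"offset":[-0.0085,-0.024,0.0345],"turn":0},{"gripper":-0.407,"offset":[-0.0125,-0.035,0.044],"turn":0},{"gripper":-0.407,"offset":[-0.017,-0.0475,0.0515],"turn":0},{"gripper":-0.407,"offset":[-0.0215,-0.06,0.0575],"turn":0}]'
python3 - <<'E'
from h import *
for i in range(3):
  s=get_state(); print(s["grip_force"],s["gripper_width"],s["ft_torque"],s["wrist_force"])
  im=snapshot("scene").astype(int)
b,g,r=im[...,0],im[...,1],im[...,2]
m=(r>70)&(r>1.5*g)&(r>2*b); m[:170]=0;m[:,:250]=0;m[:,430:]=0
m=cv2.morphologyEx(m.astype(np.uint8),cv2.MORPH_OPEN,np.ones((2,2)))
n,l,st,c=cv2.connectedComponentsWithStats(m)
print([(st[i].tolist(),c[i].round()) for i in range(1,n) if st[i][4]>15])
E
```

```text
t: 8.2
tcp_pos: [494.1, -84.8, 68.1]
orientation: [3.141, -0.0, 1.228]
wrist_force: [-0.1, 0.7, -1.6]
gripper_width: 27.8
grip_force: 6.5
6.523094581425539 27.808530691705062 [ 0.11510483 -0.09731832 -0.02381853] [-0.0546582   0.72187645 -1.63570224]
6.439652200242563 27.94263571310381 [-0.09944104 -0.01890071 -0.00994585] [ 0.53254837 -1.13942437 -0.73548009]
6.444790207679034 27.928941614670524 [ 0.13047698 -0.08469421 -0.03911211] [0.48276319 0.10537873 0.89675377]
[([371, 230, 25, 28, 239], array([385., 243.]))]
```

```bash
cat > bt.py <<'E'
from h import *
import sys
def blob():
    im=snapshot("scene").astype(int);b,g,r=im[...,0],im[...,1],im[...,2]
    m=(r>70)&(r>1.5*g)&(r>2*b); m[:170]=0;m[:,:250]=0;m[:,430:]=0
    m=cv2.morphologyEx(m.astype(np.uint8),cv2.MORPH_OPEN,np.ones((2,2)))
    n,l,st,c=cv2.connectedComponentsWithStats(m); return [st[i].tolist() for i in range(1,n) if st[i][4]>15]
def pred(tcp,yaw):
    G=np.array(tcp)+[0,0,43]; u=np.array([np.cos(yaw),np.sin(yaw),0]);w=np.array([u[1],-u[0],0]);z=np.array([0,0,1.])
    for a in range(0,100,15):
        t=np.radians(a);ax=np.cos(t)*u+np.sin(t)*z; n=-np.sin(t)*u+np.cos(t)*z
        pts=[G+(s-112)*ax+26*(np.cos(k)*w+np.sin(k)*n) for s in(0,83) for k in np.linspace(0,6.28,24)]
        p=proj("scene",pts); lo,hi=p.min(0),p.max(0)
        print(a,"u",lo[0].round(),hi[0].round(),"v",lo[1].round(),hi[1].round(), "minz",round(min(q[2] for q in pts)))
if __name__=="__main__":
    s=get_state(); print(blob()); pred(s["tcp_pos"],s["orientation"][2])
E
python3 bt.py
```

```text
[[371, 231, 23, 25, 222]]
0 u 371.0 427.0 v 191.0 237.0 minz 85
15 u 369.0 424.0 v 204.0 242.0 minz 57
30 u 367.0 418.0 v 215.0 248.0 minz 33
45 u 363.0 411.0 v 220.0 261.0 minz 13
60 u 359.0 401.0 v 224.0 273.0 minz 1
75 u 355.0 390.0 v 229.0 282.0 minz -4
90 u 349.0 383.0 v 233.0 289.0 minz -1
```

```bash
python3 -m pendant '[{"gripper":-0.407,"offset":[-0.005,-0.014,0.004],"turn":0},{"gripper":-0.407,"offset":[-0.01,-0.028,0.0065],"turn":0},{"gripper":-0.407,"offset":[-0.0165,-0.0465,0.0065],"turn":0},{"gripper":-0.407,"offset":[-0.022,-0.062,0.003],"turn":0},{"gripper":-0.407,"offset":[-0.022,-0.062,0.003],"turn":0}]'; python3 bt.py
```

```text
t: 9.02
tcp_pos: [473.3, -148.2, 72.4]
orientation: [3.138, 0.0, 1.226]
wrist_force: [0.8, 1.6, 10.0]
gripper_width: 27.9
grip_force: 13.4
[[385, 219, 27, 35, 494]]
0 u 398.0 452.0 v 176.0 220.0 minz 89
15 u 397.0 449.0 v 189.0 224.0 minz 61
30 u 394.0 443.0 v 198.0 231.0 minz 37
45 u 391.0 436.0 v 203.0 244.0 minz 18
60 u 387.0 426.0 v 208.0 255.0 minz 5
75 u 383.0 416.0 v 212.0 264.0 minz 0
90 u 376.0 410.0 v 216.0 271.0 minz 3
```

```bash
python3 -m pendant '[{"gripper":-0.407,"offset":[0,0,0.008],"turn":0},{"gripper":-0.407,"offset":[0,0.018,0.008],"turn":0},{"gripper":-0.407,"offset":[0,0.018,0.0],"turn":0},{"gripper":-0.407,"offset":[0,0.018,-0.003],"turn":0}]'; python3 -m pendant '[{"gripper":-0.3,"offset":[0,0,0],"turn":0},{"gripper":-0.2,"offset":[0,0,0],"turn":0},{"gripper":0,"offset":[0,0,0],"turn":0},{"gripper":0,"offset":[0,0,0],"turn":0}]'; python3 bt.py
```

```text
t: 9.57
tcp_pos: [475.0, -127.7, 71.6]
orientation: [3.136, -0.001, 1.229]
wrist_force: [-8.3, 7.0, 44.4]
gripper_width: 28.2
grip_force: 29.0
t: 10.07
tcp_pos: [472.3, -127.5, 67.4]
orientation: [-3.141, 0.0, 1.229]
wrist_force: [0.1, -0.3, -1.0]
gripper_width: 46.0
grip_force: 0.0
[[380, 226, 27, 33, 429]]
0 u 393.0 448.0 v 183.0 228.0 minz 84
15 u 392.0 445.0 v 197.0 233.0 minz 56
30 u 389.0 439.0 v 207.0 239.0 minz 32
45 u 386.0 431.0 v 211.0 252.0 minz 13
60 u 382.0 422.0 v 216.0 264.0 minz 0
75 u 378.0 411.0 v 221.0 273.0 minz -4
90 u 371.0 406.0 v 225.0 280.0 minz -2
```

```bash
python3 -m pendant '[{"gripper":0,"offset":[0,0,0.013],"turn":0},{"gripper":0,"offset":[0,0,0.013],"turn":-0.37},{"gripper":0,"offset":[0,0,0.013],"turn":-0.55},{"gripper":0,"offset":[0,0,0.013],"turn":-0.73},{"gripper":0,"offset":[0,0,0.013],"turn":-0.9}]'; python3 -m pendant '[{"gripper":0,"offset":[0,0,0],"turn":-0.18},{"gripper":0,"offset":[0,0,0],"turn":-0.36},{"gripper":0,"offset":[0,0,0],"turn":-0.54},{"gripper":0,"offset":[0,0,0],"turn":-0.67},{"gripper":0,"offset":[0,0,0],"turn":-0.67}]';  python3 -m pendant '[{"gripper":-1,"offset":[0,0,0],"turn":0},{"gripper":-1,"offset":[0,0,0],"turn":0},{"gripper":-1,"offset":[0,0,0],"turn":0},{"gripper":-1,"offset":[0,0,0],"turn":0}]'; python3 bt.py | head -1
```

```text
t: 10.75
tcp_pos: [472.4, -128.0, 81.2]
orientation: [3.142, -0.0, 0.472]
wrist_force: [0.7, 0.8, -1.6]
gripper_width: 46.7
grip_force: 0.0
t: 11.38
tcp_pos: [472.4, -128.0, 81.1]
orientation: [3.142, -0.0, -0.191]
wrist_force: [0.3, 0.1, 0.6]
gripper_width: 46.4
grip_force: 0.0
t: 11.88
tcp_pos: [472.4, -127.9, 80.8]
orientation: [-3.141, -0.0, -0.192]
wrist_force: [-0.1, 0.8, 1.1]
gripper_width: 27.6
grip_force: 29.9
[[380, 226, 28, 31, 474]]
```

```bash
python3 -m pendant '[{"gripper":-1,"offset":[0,0,0.03],"turn":0},{"gripper":-1,"offset":[0,0,0.08],"turn":0},{"gripper":-1,"offset":[0.04,0.002,0.1],"turn":0},{"gripper":-1,"offset":[0.095,0.004,0.1],"turn":0},{"gripper":-1,"offset":[0.12,0.005,0.1],"turn":0}]'; python3 -m pendant '[{"gripper":-1,"offset":[0.03,0.002,0],"turn":0},{"gripper":-1,"offset":[0.0655,0.002,0.0],"turn":0},{"gripper":-1,"offset":[0.0655,0.002,0],"turn":0},{"gripper":-1,"offset":[0.0655,0.002,0],"turn":0}]'
python3 - <<'E'
from h import *
s=get_state(); print(s["tcp_pos"],s["wrist_force"],s["gripper_width"])
cv2.imwrite("pics/c6.png",cv2.resize(snapshot("scene")[90:290,220:420],None,fx=3,fy=3,interpolation=2))
E
```

```text
t: 12.55
tcp_pos: [594.2, -122.8, 180.2]
orientation: [-3.142, 0.0, -0.192]
wrist_force: [-0.1, 0.6, -2.8]
gripper_width: 27.3
grip_force: 30.0
t: 13.05
tcp_pos: [657.2, -121.0, 179.8]
orientation: [3.141, 0.002, -0.192]
wrist_force: [-0.0, -0.4, -1.8]
gripper_width: 27.3
grip_force: 30.0
[ 657.15576084 -120.95254782  179.76952624] [-0.00638367 -0.40058166 -1.78810267] 27.267703795062356
```

View pics/c6.png

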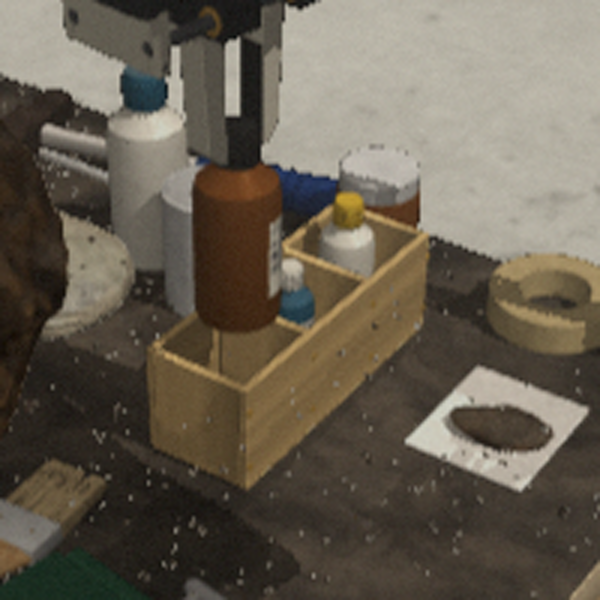

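Run:
```python
from h import *
k=np.linspace(0,6.28,60)
p=proj("scene",[[657.2+26*np.cos(a),-121+26*np.sin(a),99+s] for a in k for s in(0,60)])
print("pred u",p[:,0].min(),p[:,0].max(),"vmax",p[:,1].max(),"obs",220+193/3,220+282/3,90+328/3)
im=snapshot("scene").astype(int)
for v in(175,180,185,190):print(v,[(u,im[v,u].tolist()) for u in (282,283,284,285,286,312,313,314,315,316)])
c,s=np.cos(-.026),np.sin(-.026)
for m in[(38,108),(-38,108),(-38,-108),(32,102),(-32,102)]:
  print(m,proj("scene",[656.05+c*m[0]-s*m[1],-191.07+s*m[0]+c*m[1],78]).round(1))
```

```text
pred u 282.5434675836041 312.2767017132231 vmax 202.55730902123918 obs 284.3333333333333 314.0 199.33333333333331
175 [(282, [92, 97, 103]), (283, [97, 103, 107]), (284, [62, 72, 81]), (285, [22, 36, 51]), (286, [20, 33, 49]), (312, [86, 96, 101]), (313, [78, 89, 90]), (314, [59, 87, 105]), (315, [58, 88, 106]), (316, [72, 104, 122])]
180 [(282, [96, 100, 103]), (283, [100, 104, 110]), (284, [56, 65, 75]), (285, [22, 32, 46]), (286, [20, 32, 51]), (312, [102, 115, 122]), (313, [94, 106, 113]), (314, [124, 142, 147]), (315, [147, 163, 173]), (316, [158, 175, 185])]
185 [(282, [86, 91, 96]), (283, [93, 98, 102]), (284, [72, 84, 90]), (285, [24, 34, 48]), (286, [15, 29, 46]), (312, [114, 128, 134]), (313, [79, 91, 101]), (314, [85, 96, 103]), (315, [93, 102, 108]), (316, [114, 127, 133])]
190 [(282, [92, 97, 101]), (283, [96, 102, 106]), (284, [76, 82, 87]), (285, [30, 38, 51]), (286, [18, 32, 45]), (312, [20, 38, 59]), (313, [34, 42, 49]), (314, [84, 74, 56]), (315, [91, 81, 58]), (316, [94, 82, 57])]
(38, 108) [[268.7 206.7]]
(-38, 108) [[303.1 220.9]]
(-38, -108) [[362.6 167.3]]
(32, 102) [[273.3 206.2]]
(-32, 102) [[302.2 218. ]]
```

```bash
python3 -m pendant '[{"gripper":-1,"offset":[0.002,0.001,-0.01],"turn":0},{"gripper":-1,"offset":[0.002,0.001,-0.02],"turn":0},{"gripper":-1,"offset":[0.002,0.001,-0.03],"turn":0},{"gripper":-1,"offset":[0.002,0.001,-0.035],"turn":0}]'
python3 - <<'E'
from h import *
for i in range(3):
  s=get_state(); print(s["tcp_pos"],s["wrist_force"]);snapshot("top")
E
```

```text
t: 13.65
tcp_pos: [659.1, -119.8, 144.2]
orientation: [-3.141, 0.002, -0.192]
wrist_force: [1.3, 0.5, -1.9]
gripper_width: 27.5
grip_force: 30.0
[ 659.0645471  -119.79415235  144.21662264] [ 1.26783933  0.46398788 -1.9244423 ]
[ 658.98018335 -119.81782724  143.84249512] [-0.6539091   0.28283379 -2.46339146]
[ 659.16035868 -119.81913144  144.48021479] [-0.19878074  0.09932212 -2.53889927]
```

```bash
python3 -m pendant '[{"gripper":-1,"offset":[0,0,-0.015],"turn":0},{"gripper":-1,"offset":[0,0,-0.03],"turn":0},{"gripper":-1,"offset":[0,0,-0.045],"turn":0},{"gripper":-1,"offset":[0,0,-0.052],"turn":0},{"gripper":-1,"offset":[0,0,-0.052],"turn":0}]'; python3 -m pendant '[{"gripper":-1,"offset":[0,0,-0.003],"turn":0},{"gripper":-1,"offset":[0,0,-0.003],"turn":0}]'|grep -E 'tcp|wrist';  python3 -m pendant '[{"gripper":-1,"offset":[0,0,-0.002],"turn":0},{"gripper":-1,"offset":[0,0,-0.002],"turn":0}]'|grep -E 'tcp|wrist'
```

```text
t: 14.42
tcp_pos: [659.2, -119.8, 92.6]
orientation: [-3.141, 0.002, -0.192]
wrist_force: [0.2, 0.7, -1.9]
gripper_width: 27.0
grip_force: 30.0
tcp_pos: [660.1, -120.0, 91.1]
wrist_force: [-0.2, 0.3, -1.6]
tcp_pos: [659.8, -120.0, 88.7]
wrist_force: [0.1, -0.0, -1.2]
```

```bash
python3 -m pendant '[{"gripper":-1,"offset":[0,0,-0.002],"turn":0},{"gripper":-1,"offset":[0,0,-0.002],"turn":0}]'|grep -E 'tcp|wrist'; python3 -m pendant '[{"gripper":-0.3,"offset":[0,0,0],"turn":0},{"gripper":-0.05,"offset":[0,0,0],"turn":0},{"gripper":-0.05,"offset":[0,0,0],"turn":0},{"gripper":-0.05,"offset":[0,0,0],"turn":0}]'; python3 -m pendant '[{"gripper":-0.05,"offset":[0,0,0.03],"turn":0},{"gripper":-0.05,"offset":[0,0,0.09],"turn":0},{"gripper":-0.05,"offset":[-0.02,0,0.1],"turn":0},{"gripper":-0.05,"offset":[-0.08,0.03,0.1],"turn":0},{"gripper":-0.05,"offset":[-0.14,0.06,0.1],"turn":0}]'
python3 - <<'E'
from h import *
im=snapshot("scene").astype(int);b,g,r=im[...,0],im[...,1],im[...,2]
m=((r>45)&(r>1.4*g)&(r>1.8*b)); m=m[150:230,260:350]
print(np.argwhere(m).min(0)+[150,260],np.argwhere(m).max(0)+[150,260],m.sum())
d=(r<30)&(g<30)&(b<32); q=np.argwhere(d[130:220,270:340])+[130,270]; print(len(q),q.min(0),q.max(0),np.median(q,0))
k=np.linspace(0,6.28,60)
for z0,z1,rad in((107,133,14),(70,91,26)):
  p=proj("scene",[[659+rad*np.cos(a),-120+rad*np.sin(a),z] for a in k for z in(z0,z1)]);print(p.min(0),p.max(0))
E
```

```text
tcp_pos: [661.0, -120.1, 88.7]
wrist_force: [-2.1, 0.8, 6.0]
t: 15.68
tcp_pos: [659.7, -120.0, 86.5]
orientation: [-3.142, 0.0, -0.192]
wrist_force: [-0.8, 0.5, 0.7]
gripper_width: 44.3
grip_force: 0.0
t: 16.3
tcp_pos: [526.8, -63.7, 186.6]
orientation: [-3.141, -0.0, -0.193]
wrist_force: [0.1, 0.9, 1.1]
gripper_width: 43.9
grip_force: 0.0
[159 284] [217 349] 623
165 [130 290] [191 338] [184. 298.]
[288.549526   174.16863435] [304.29811836 194.96842334]
[282.45688716 189.78052021] [310.85838913 215.51373826]
```

```bash
python3 -m pendant '[{"gripper":-0.4,"offset":[0.006,0.06,0],"turn":0},{"gripper":-0.4,"offset":[0.011,0.117,-0.02],"turn":-0.011},{"gripper":-0.4,"offset":[0.011,0.117,-0.06],"turn":-0.011},{"gripper":-0.4,"offset":[0.011,0.117,-0.1],"turn":-0.011},{"gripper":-0.4,"offset":[0.011,0.117,-0.11],"turn":-0.011}]'
python3 - <<'E'
from h import *
for i in range(3): snapshot("top")
s=get_state(); print(s["tcp_pos"],s["orientation"],s["wrist_force"],s["gripper_width"])
# handle edges in scene image
im=snapshot("scene"); g=cv2.cvtColor(im,6).astype(int)
o=proj("scene",[[530.6-.979*t,56.8+.201*t,50] for t in(-35,-20,0,20,35)]).round(1); print(o.tolist())
for a in o[[0,1,3,4]]:
  u,v=int(a[0]),int(a[1]); print(u,v,g[v-12:v+13,u].tolist())
E
```

```text
t: 16.98
tcp_pos: [536.5, 53.1, 73.7]
orientation: [3.14, 0.005, -0.203]
wrist_force: [-0.5, 0.8, 0.1]
gripper_width: 27.9
grip_force: 0.0
[539.43980531  52.75118983  77.56485856] [-3.14146285e+00 -4.28956388e-04 -2.03550547e-01] [ 0.73098275 -0.04051098  0.61644676] 27.705310840743532
[[288.1, 288.6], [294.8, 293.3], [303.8, 299.6], [313.1, 306.1], [320.2, 311.0]]
288 288 [36, 33, 38, 37, 44, 43, 40, 42, 55, 76, 88, 89, 91, 88, 80, 72, 62, 44, 44, 41, 42, 42, 43, 39, 38]
294 293 [36, 33, 32, 36, 41, 41, 40, 54, 73, 90, 91, 89, 85, 80, 73, 63, 51, 48, 44, 40, 40, 40, 42, 42, 42]
313 306 [40, 35, 41, 37, 42, 40, 37, 35, 51, 63, 70, 79, 80, 77, 77, 71, 59, 47, 41, 44, 44, 43, 50, 65, 73]
320 311 [35, 33, 37, 41, 40, 38, 36, 35, 48, 61, 73, 74, 76, 73, 72, 71, 71, 67, 53, 40, 42, 40, 42, 41, 39]
```

```bash
python3 -m pendant '[{"gripper":-0.4,"offset":[-0.009,0.004,0],"turn":0},{"gripper":-0.4,"offset":[-0.009,0.004,-0.02],"turn":0},{"gripper":-0.4,"offset":[-0.009,0.004,-0.04],"turn":0},{"gripper":-0.4,"offset":[-0.009,0.004,-0.055],"turn":0},{"gripper":-0.4,"offset":[-0.009,0.004,-0.063],"turn":0}]'; python3 -m pendant '[{"gripper":-1,"offset":[0,0,0],"turn":0},{"gripper":-1,"offset":[0,0,0],"turn":0},{"gripper":-1,"offset":[0,0,0],"turn":0}]'
```

```text
t: 17.8
tcp_pos: [529.9, 57.0, 13.5]
orientation: [-3.142, 0.0, -0.203]
wrist_force: [-0.7, 0.2, 0.8]
gripper_width: 28.1
grip_force: 0.0
t: 18.18
tcp_pos: [530.6, 57.1, 14.4]
orientation: [-3.141, -0.001, -0.203]
wrist_force: [-1.0, 1.6, 1.2]
gripper_width: 10.1
grip_force: 30.0
```

```bash
python3 -m pendant '[{"gripper":-1,"offset":[-0.005,-0.0245,0],"turn":0},{"gripper":-1,"offset":[-0.01,-0.049,0],"turn":0},{"gripper":-1,"offset":[-0.015,-0.0735,0],"turn":0},{"gripper":-1,"offset":[-0.02,-0.098,0],"turn":0},{"gripper":-1,"offset":[-0.02,-0.0985,0],"turn":0}]'; python3 -m pendant '[{"gripper":-1,"offset":[0,0,0],"turn":0},{"gripper":-1,"offset":[0,0,0],"turn":0}]'
```

```text
t: 18.8
tcp_pos: [510.7, -34.7, 14.3]
orientation: [-3.128, 0.001, -0.205]
wrist_force: [3.0, 37.5, 4.0]
gripper_width: 10.1
grip_force: 30.0
t: 19.05
tcp_pos: [510.7, -34.7, 14.3]
orientation: [-3.131, 0.001, -0.202]
wrist_force: [1.3, 31.9, 3.3]
gripper_width: 9.9
grip_force: 30.0
```

```bash
python3 -m pendant '[{"gripper":-0.4,"offset":[0,0.004,0],"turn":0},{"gripper":-0.4,"offset":[0,0.004,0],"turn":0},{"gripper":-0.4,"offset":[0,0.004,0.03],"turn":0},{"gripper":-0.4,"offset":[0,0.004,0.09],"turn":0},{"gripper":-0.4,"offset":[0,0.004,0.14],"turn":0}]'; python3 -m pendant '[{"gripper":0.3,"offset":[-0.05,-0.03,0],"turn":0},{"gripper":0.3,"offset":[-0.05,-0.09,0],"turn":0},{"gripper":0.3,"offset":[-0.05,-0.15,0],"turn":0},{"gripper":0.3,"offset":[-0.05,-0.15,0],"turn":0}]'|grep tcp
python3 - <<'E'
from h import *
im=snapshot("scene"); g=cv2.cvtColor(im,6).astype(int)
for d in(90,95,100,105):
  o=proj("scene",[[530.6-.201*d-.979*t,56.8-.979*d+.201*t,50] for t in(-35,-20,0,20,35)]).round(1); print(d,o.tolist())
for u in o[[0,1,2,3,4],0].astype(int): 
  v0=int(np.interp(u,o[:,0],o[:,1]))-14; print(u,v0,g[v0:v0+36,u].tolist())
E
```

```text
t: 19.68
tcp_pos: [510.1, -38.4, 156.0]
orientation: [3.141, -0.001, -0.204]
wrist_force: [1.1, -0.7, -0.2]
gripper_width: 27.9
grip_force: 0.0
tcp_pos: [459.2, -192.0, 154.2]
90 [[326.0, 261.6], [332.6, 265.7], [341.5, 271.3], [350.7, 277.1], [357.7, 281.5]]
95 [[328.0, 260.2], [334.5, 264.3], [343.5, 269.9], [352.7, 275.6], [359.7, 280.0]]
100 [[329.9, 258.8], [336.5, 262.8], [345.4, 268.4], [354.6, 274.1], [361.6, 278.5]]
105 [[331.9, 257.4], [338.4, 261.4], [347.4, 267.0], [356.5, 272.6], [363.5, 276.9]]
331 243 [64, 68, 67, 67, 65, 67, 64, 59, 58, 59, 59, 59, 59, 57, 65, 80, 90, 90, 87, 82, 71, 63, 53, 52, 56, 50, 52, 47, 52, 48, 50, 49, 50, 42, 41, 39]
338 247 [63, 64, 65, 66, 79, 81, 65, 63, 63, 60, 58, 56, 53, 53, 60, 75, 92, 85, 85, 85, 73, 68, 61, 57, 58, 58, 60, 58, 53, 52, 51, 50, 52, 48, 40, 38]
347 252 [65, 66, 62, 68, 72, 78, 80, 55, 54, 50, 51, 50, 50, 50, 52, 61, 74, 92, 92, 87, 80, 76, 65, 57, 55, 62, 64, 66, 57, 51, 54, 53, 51, 48, 42, 40]
356 258 [56, 53, 55, 52, 51, 53, 47, 51, 51, 53, 55, 53, 54, 51, 51, 58, 66, 71, 71, 78, 79, 73, 66, 66, 65, 57, 67, 69, 59, 38, 38, 37, 40, 45, 43, 40]
363 262 [54, 49, 65, 61, 46, 48, 50, 50, 58, 63, 60, 60, 52, 58, 58, 70, 102, 120, 118, 111, 104, 90, 76, 61, 55, 62, 57, 59, 52, 44, 38, 39, 39, 43, 41, 47]
```

Run:
```python
from h import *
for n,(x0,y0,x1,y1) in(("top",(379,241,424,279)),("scene",(362,217,412,247))):
  im=cv2.imread(f"pics/{n}0.png")[y0:y1,x0:x1]; g=cv2.cvtColor(im,6)
  m=(g<85).astype(np.uint8); k,l,st,c=cv2.connectedComponentsWithStats(m)
  cc=[(st[i].tolist(),c[i]) for i in range(1,k) if st[i][4]>60]
  for s,ce in cc: print(n,s,ce+[x0,y0],at(n,ce+[x0,y0],12))
  i=max(range(1,k),key=lambda i:st[i][4]); q=np.argwhere(l==i)[:,::-1]+[x0,y0]
  w=np.array([at(n,p,12)[:2] for p in q]); e,V=np.linalg.eigh(np.cov(w.T)); print(w.mean(0),np.degrees(np.arctan2(V[1,1],V[0,1])),np.sqrt(e)*4)
s=get_state();print(s["tcp_pos"])
```

```text
top [10, 5, 20, 30, 441] [398.60770975 260.66666667] [ 515.8 -213.3   12. ]
[ 515.85396825 -213.29818594] -165.8874248180569 [39.17158975 60.78882206]
scene [0, 0, 12, 12, 78] [365.66666667 220.66666667] [ 563.1 -221.6   12. ]
scene [31, 0, 19, 7, 74] [404.58108108 218.90540541] [ 500.1 -268.6   12. ]
scene [8, 7, 34, 17, 401] [386.52618454 231.89276808] [ 512.5 -211.6   12. ]
scene [38, 16, 12, 14, 85] [407.45882353 241.81176471] [ 465.9 -205.8   12. ]
[ 512.6286783  -211.72468828] -169.79544452049947 [48.04373162 64.82969137]
[ 459.4540586  -189.84791122  153.91373671]
```

```bash
python3 -m pendant '[{"gripper":0.4,"offset":[0.055,-0.0225,0],"turn":0.18},{"gripper":0.4,"offset":[0.055,-0.0225,-0.02],"turn":0.36},{"gripper":0.4,"offset":[0.055,-0.0225,-0.07],"turn":0.424},{"gripper":0.4,"offset":[0.055,-0.0225,-0.12],"turn":0.424},{"gripper":0.4,"offset":[0.055,-0.0225,-0.145],"turn":0.424}]'; python3 -m pendant '[{"gripper":0.4,"offset":[0,0,-0.015],"turn":0},{"gripper":0.4,"offset":[0,0,-0.022],"turn":0},{"gripper":0.4,"offset":[0,0,-0.022],"turn":0}]'; python3 -m pendant '[{"gripper":0.4,"offset":[0,0,-0.003],"turn":0},{"gripper":0.4,"offset":[0,0,-0.003],"turn":0}]'
```

```text
t: 20.85
tcp_pos: [513.0, -207.7, 5.3]
orientation: [-3.138, 0.004, 0.222]
wrist_force: [-0.3, -0.1, -0.3]
gripper_width: 65.2
grip_force: 0.0
t: 21.22
tcp_pos: [515.6, -210.1, -12.7]
orientation: [3.141, -0.001, 0.221]
wrist_force: [-0.3, -0.4, -0.1]
gripper_width: 65.4
grip_force: 0.0
t: 21.48
tcp_pos: [515.5, -210.4, -15.6]
orientation: [3.141, -0.001, 0.221]
wrist_force: [-0.1, -0.1, 0.6]
gripper_width: 65.2
grip_force: 0.0
```

```bash
python3 -m pendant '[{"gripper":0.4,"offset":[-0.001,-0.002,-0.003],"turn":0},{"gripper":0.4,"offset":[-0.001,-0.002,-0.003],"turn":0}]'; python3 -m pendant '[{"gripper":-1,"offset":[0,0,0],"turn":0},{"gripper":-1,"offset":[0,0,0],"turn":0},{"gripper":-1,"offset":[0,0,0],"turn":0},{"gripper":-1,"offset":[0,0,0],"turn":0}]'; python3 -m pendant '[{"gripper":-1,"offset":[0,0,0],"turn":0},{"gripper":-1,"offset":[0,0,0.02],"turn":0},{"gripper":-1,"offset":[0,0,0.04],"turn":0},{"gripper":-1,"offset":[0,0,0.04],"turn":0}]'
```

```text
t: 21.72
tcp_pos: [513.8, -212.2, -19.4]
orientation: [-3.141, 0.0, 0.221]
wrist_force: [-0.3, 0.3, -0.1]
gripper_width: 65.1
grip_force: 0.0
t: 22.22
tcp_pos: [514.3, -211.9, -18.4]
orientation: [-3.141, -0.0, 0.221]
wrist_force: [-8.6, 9.3, 29.7]
gripper_width: 32.6
grip_force: 32.1
t: 22.72
tcp_pos: [515.8, -213.0, 23.1]
orientation: [3.139, -0.003, 0.221]
wrist_force: [-0.7, -0.2, 0.0]
gripper_width: 0.5
grip_force: 0.0
```

```bash
python3 -m pendant '[{"gripper":0.4,"offset":[0,0.01,0.06],"turn":0},{"gripper":0.4,"offset":[-0.04,0.05,0.1],"turn":0},{"gripper":0.4,"offset":[-0.08,0.1,0.12],"turn":0},{"gripper":0.4,"offset":[-0.1,0.16,0.12],"turn":0},{"gripper":0.4,"offset":[-0.1,0.2,0.12],"turn":0}]'|grep tcp
cat > fl.py <<'E'
from h import *
for n,(x0,y0,x1,y1) in(("top",(379,241,424,279)),("scene",(362,217,412,247))):
  f=snapshot(n); cv2.imwrite(f"pics/f_{n}.png",f); g=cv2.cvtColor(f[y0:y1,x0:x1],6)
  k,l,st,c=cv2.connectedComponentsWithStats((g<85).astype(np.uint8))
  i=max(range(1,k),key=lambda i:st[i][4]); q=np.argwhere(l==i)[:,::-1]+[x0,y0]
  w=np.array([at(n,p,12)[:2] for p in q]); e,V=np.linalg.eigh(np.cov(w.T)); print(n,st[i],w.mean(0).round(1),np.degrees(np.arctan2(V[1,1],V[0,1])).round(1),(np.sqrt(e)*4).round())
print(get_state()["tcp_pos"])
E
python3 fl.py
```

```text
tcp_pos: [412.9, -10.8, 140.6]
top [ 10   5  19  30 376] [ 514.4 -212.6] -170.6 [40. 62.]
scene [  5   0  24  24 182] [ 528.4 -206.7] 146.4 [28. 87.]
[413.20710656  -8.3131507  140.33464124]
```

```bash
python3 -m pendant '[{"gripper":0.4,"offset":[0.02,-0.055,0],"turn":0},{"gripper":0.4,"offset":[0.045,-0.11,0],"turn":0},{"gripper":0.4,"offset":[0.075,-0.16,0],"turn":0},{"gripper":0.4,"offset":[0.101,-0.204,0],"turn":0},{"gripper":0.4,"offset":[0.101,-0.204,-0.04],"turn":0}]'|grep tcp
python3 -m pendant '[{"gripper":0.4,"offset":[0,0,-0.05],"turn":0},{"gripper":0.4,"offset":[0,0,-0.09],"turn":0},{"gripper":0.4,"offset":[0,0,-0.116],"turn":0},{"gripper":0.4,"offset":[0,0,-0.116],"turn":0}]'|grep -E 'tcp|wrist'
python3 -m pendant '[{"gripper":0.4,"offset":[0,0,-0.003],"turn":0},{"gripper":0.4,"offset":[0,0,-0.003],"turn":0},{"gripper":0.4,"offset":[0,0,-0.003],"turn":0}]'|grep -E 'tcp|wrist'
```

```text
tcp_pos: [518.2, -219.5, 102.8]
tcp_pos: [512.0, -215.5, -18.7]
wrist_force: [-0.6, -0.1, 0.3]
tcp_pos: [515.9, -216.6, -17.0]
wrist_force: [0.0, -0.1, 0.1]
```

```bash
python3 -m pendant '[{"gripper":0.4,"offset":[0,0,-0.002],"turn":0},{"gripper":0.4,"offset":[0,0,-0.002],"turn":0},{"gripper":0.4,"offset":[0,0,-0.002],"turn":0}]'|grep -E 'tcp|wrist'
```

```text
tcp_pos: [515.0, -216.0, -20.2]
wrist_force: [-0.6, 0.0, 0.7]
```

```bash
python3 -m pendant '[{"gripper":0.4,"offset":[-0.001,0.0035,-0.002],"turn":0},{"gripper":0.4,"offset":[-0.001,0.0035,-0.002],"turn":0},{"gripper":0.4,"offset":[-0.001,0.0035,-0.002],"turn":0}]'|grep -E 'tcp|wrist'; python3 -m pendant '[{"gripper":0.4,"offset":[0,0,-0.0015],"turn":0},{"gripper":0.4,"offset":[0,0,-0.0015],"turn":0}]'|grep -E 'tcp|wrist'
```

```text
tcp_pos: [514.0, -212.5, -22.3]
wrist_force: [1.5, 0.1, 0.5]
tcp_pos: [513.9, -212.5, -23.9]
wrist_force: [-0.3, 0.3, 1.0]
```

```bash
python3 -m pendant '[{"gripper":0.4,"offset":[0,0,-0.0015],"turn":0},{"gripper":0.4,"offset":[0,0,-0.0015],"turn":0}]'|grep -E 'tcp|wrist'; python3 -m pendant '[{"gripper":0.4,"offset":[0,0,-0.0015],"turn":0},{"gripper":0.4,"offset":[0,0,-0.0015],"turn":0}]'|grep -E 'tcp|wrist'
```

```text
tcp_pos: [513.9, -212.5, -25.5]
wrist_force: [-0.2, -0.4, -0.6]
tcp_pos: [514.2, -212.7, -26.1]
wrist_force: [-3.5, 1.5, 5.7]
```

```bash
python3 -m pendant '[{"gripper":0.4,"offset":[0,0,0.001],"turn":0},{"gripper":0,"offset":[0,0,0.001],"turn":0},{"gripper":-0.2,"offset":[0,0,0.001],"turn":0},{"gripper":-1,"offset":[0,0,0.001],"turn":0},{"gripper":-1,"offset":[0,0,0.001],"turn":0}]'|tail -4; python3 -m pendant '[{"gripper":-1,"offset":[0,0,0],"turn":0},{"gripper":-1,"offset":[0,0,0.0],"turn":0}]'|tail -4
```

```text
orientation: [-3.141, 0.0, 0.221]
wrist_force: [-0.1, 0.3, -1.3]
gripper_width: 40.5
grip_force: 30.0
orientation: [-3.141, 0.0, 0.221]
wrist_force: [-0.7, 0.6, -0.6]
gripper_width: 40.8
grip_force: 30.0
```

Gripped at about 41 mm with a full 30 N. I'll lift gently.

```bash
python3 -m pendant '[{"gripper":-1,"offset":[0,0,0.015],"turn":0},{"gripper":-1,"offset":[0,0,0.04],"turn":0},{"gripper":-1,"offset":[0,0,0.08],"turn":0},{"gripper":-1,"offset":[0,0,0.12],"turn":0},{"gripper":-1,"offset":[0,0,0.16],"turn":0}]'; python3 -m pendant '[{"gripper":-1,"offset":[0,0.06,0],"turn":0.18},{"gripper":-1,"offset":[0,0.12,0],"turn":0.36},{"gripper":-1,"offset":[0.004,0.18,0],"turn":0.54},{"gripper":-1,"offset":[0.008,0.22,0],"turn":0.72},{"gripper":-1,"offset":[0.012,0.26,0],"turn":0.9}]'
```

```text
t: 27.95
tcp_pos: [514.0, -212.3, 136.6]
orientation: [3.141, -0.001, 0.221]
wrist_force: [0.2, 0.3, -0.6]
gripper_width: 40.1
grip_force: 30.0
t: 28.58
tcp_pos: [526.2, 49.1, 135.7]
orientation: [3.14, -0.001, 1.127]
wrist_force: [0.5, 0.4, -0.4]
gripper_width: 40.1
grip_force: 30.0
```

```bash
python3 -m pendant '[{"gripper":-1,"offset":[0.0045,0.009,0],"turn":0.18},{"gripper":-1,"offset":[0.0045,0.009,-0.03],"turn":0.245},{"gripper":-1,"offset":[0.0045,0.009,-0.07],"turn":0.245},{"gripper":-1,"offset":[0.0045,0.009,-0.1],"turn":0.245},{"gripper":-1,"offset":[0.0045,0.009,-0.12],"turn":0.245}]'; python3 -m pendant '[{"gripper":-1,"offset":[0,0,-0.01],"turn":0},{"gripper":-1,"offset":[0,0,-0.018],"turn":0},{"gripper":-1,"offset":[0,0,-0.018],"turn":0}]'
```

```text
t: 29.2
tcp_pos: [529.9, 56.5, 13.6]
orientation: [-3.141, 0.0, 1.366]
wrist_force: [-0.6, -0.6, -0.7]
gripper_width: 40.6
grip_force: 30.0
t: 29.58
tcp_pos: [530.7, 56.4, -3.5]
orientation: [3.141, -0.0, 1.366]
wrist_force: [-0.3, 0.1, -1.0]
gripper_width: 40.6
grip_force: 30.0
```

```bash
python3 -m pendant '[{"gripper":-1,"offset":[0,0,-0.003],"turn":0},{"gripper":-1,"offset":[0,0,-0.003],"turn":0}]'|grep -E 'tcp|wrist'; python3 -m pendant '[{"gripper":0,"offset":[0,0,0],"turn":0},{"gripper":0.2,"offset":[0,0,0],"turn":0},{"gripper":0.2,"offset":[0,0,0],"turn":0},{"gripper":0.2,"offset":[0,0,0.03],"turn":0},{"gripper":0.2,"offset":[0,0,0.08],"turn":0}]'|tail -3; python3 -m pendant '[{"gripper":0.2,"offset":[0,0,0.05],"turn":0},{"gripper":0.2,"offset":[0,-0.01,0.09],"turn":0},{"gripper":0.2,"offset":[-0.05,-0.05,0.09],"turn":0},{"gripper":0.2,"offset":[-0.1,-0.09,0.09],"turn":0},{"gripper":0.2,"offset":[-0.13,-0.14,0.09],"turn":0}]'|grep tcp;  python3 -m pendant '[{"gripper":0.2,"offset":[0.0,-0.06,0],"turn":0},{"gripper":0.2,"offset":[0,-0.12,0],"turn":0},{"gripper":0.2,"offset":[0,-0.18,0],"turn":0},{"gripper":0.2,"offset":[0,-0.22,0],"turn":0},{"gripper":0.2,"offset":[0,-0.22,0],"turn":0}]'|grep tcp
python3 - <<'E'
from h import *
print(proj("top",[[530,58,30],[511,-38,50],[659,-120,133],[659,-120,91]]).round(1).tolist(), proj("scene",[[530,58,30],[659,-120,120]]).round(1).tolist())
im=snapshot("top"); hs=cv2.cvtColor(im,6); u,v=proj("top",[530,58,27])[0].astype(int)
print(u,v); print(hs[v-22:v+24:3,u-30:u+31:3])
s=cv2.cvtColor(snapshot("scene"),6); print(s[170:200:3,284:314:2])
t=im.astype(int); c=t[150:215,335:372]; print("cap dark",(np.argwhere(c.max(2)<35)+[150,335]).mean(0), (np.argwhere((c[...,2]>1.6*c[...,1])&(c[...,2]>50))+[150,335]).mean(0))
E
```

```text
tcp_pos: [530.8, 56.4, -6.4]
wrist_force: [-0.8, -0.4, -0.4]
wrist_force: [0.8, 0.0, 0.0]
gripper_width: 56.0
grip_force: 0.0
tcp_pos: [399.0, -84.0, 163.3]
tcp_pos: [399.8, -305.9, 163.0]
[[263.1, 251.6], [312.3, 260.9], [360.0, 174.8], [357.0, 180.9]] [[303.7, 309.0], [296.5, 184.5]]
263 251
[[ 72 114 120 119 122 117 109 122 114 106 108 117 121 129 107 105  94  87
   99  98  75]
 [ 71 106 114 115 112 114 114 114 123 113 120 131 121 140 113 106 101  99
   91  86  74]
 [ 79 109 115 121 112 103 116 127 119 103 112 130 128 115 109 104 100  95
  103  82  72]
 [ 94 109 106 118 126 122 121 117 120 114 106 127 124 121 111  92 105 104
  104  74  67]
 [113 116 125 120 119 113 103  77  70  62  77  94  81 128 113 101 106 110
  101  70  65]
 [116 132 121 126 122 114  65  61  63  66  72  84  62  60  79 101  83 101
   93  76  52]
 [125 124 121 131 122  93  73  67  67  80  68  58  60  58  54  86  84  94
   82  73  73]
 [112 117 116 120 126 100  73  76  74  81  73  66  62  64  54  49  72 102
   77  71 107]
 [120 113 119 119 120 117  72  74  72  72  67  64  62  62  43  48  61  98
   77  67 105]
 [13
[... 615 characters left out ...]
55]]
[[ 93  96  94  92 126 124 129 128 124 120 111  41  37  37  45]
 [ 94  94  97 119 125 129 127 127 123 124  69  31  28 102 149]
 [ 97  92 117 119  58  28  26  22  30  51  63  76 141 127 100]
 [ 99 114 117  37  26  27  29  31  26  28  21  74  85 100  89]
 [103 114 120  31  22  24  25  21  23  24  23  54  60 101  95]
 [102 108 114  25  23  25  25  21  24  22  24  56  61  59  55]
 [101 107  94  28  23  22  24  28  22  17  21  59  58  48  48]
 [106  50  47  51  39  27  23  21  23  46  68  61  59  46  44]
 [ 56  48  49  59  60  65  67  72  88  76  69  70  66  62  41]
 [ 34  51  57  62  63  68  73  69  83  84  78  70  70  48  92]]
cap dark [177.65060241 357.46987952] [185.42444444 353.4       ]
```

```bash
python3 -c "
from plant import *
print(finish_job())"
```

```text
the job is handed in; nothing more can be done
None
```

The job is handed in at about 31 s of the 72 s: the brown bottle stands in the empty rack pocket, the drawer measures about 97 of 100 mm out, and the flake lies in the middle of it; my last camera check agreed on the bottle and flake, but no verdict came back and I did not re-check the two rack bottles.

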